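# Stack the parts tins and show the canister to the reader

## Robot

A 6-joint arm with a two-finger parallel gripper is mounted at the origin on the work surface. World frame = base frame: x ahead of the robot, y to its left, z up, the work surface at z = 0. Lengths are in m, angles in rad, forces in N, time in s.
With the tool pointing down it reaches from about 0.225 to 0.875 m from the base axis. Payload 3.4 kg.
Tool frame: the origin (TCP) lies between the finger pads; the fingertips stand 11 mm ahead of it and the grasp point (between the pads) lies 8 mm behind it; z points along the fingers, y is the line along which they close (so a half turn about z gives the same grasp; the last joint's range is limited). The gripper opens to 85 mm and grips with 20 to 120 N. Pads are 22 mm wide; open, the fingers measure 114 mm over their backs; the gripper's body (76 mm by 85 mm) begins 54 mm behind the grasp point. The pads swing forward as they close: fully open they stand 13 mm farther back than shut.
Start: joints at [-1.438, 0.276, 1.505, -0, 1.361, -0.121], TCP at [0.144, -0.557, 0.242] pointing down, gripper open.
Joint ranges: [-2.89, 2.89], [-0.75, 2.08], [0.22, 2.7], [-1.18, 4.32], [0.11, 2.71], [-2.7, 2.7]. Speed limits (rad/s): [2.57, 2.57, 3.14, 3.14, 3.14, 3.14].

## Interface

Orientations are given as a unit quaternion [w, x, y, z].
In Python, from rig import manip, imaging gives the robot as it stands. The module is installed in compiled form; this text tells all that it offers.
- The arm moves only by the tool jog_arm, never from a script. Its argument "deltas" is one flat list of numbers, 7 for each row, row after row: the turn, a rotation vector about the world's x, y, z in degrees, then the shift along the world's x, y, z in mm, then the opening, from 0 (shut) to 1 (fully open). In form: [ax, ay, az, tx, ty, tz, gripper, ax, ay, az, tx, ty, tz, gripper, ...]. A call has 1 to 20 rows; each row is the pose to reach, as a shift and turn from the pose commanded when the call began; what a row does not reach only later rows make up. A row lasts 1/10 s, in which the tool goes at most 50 mm and 8.59 degrees, less where a joint would pass 70% of its speed; a pose out of reach is approached as far as the arm can. A call with a gripper value outside its range is refused whole. The fingers move at their own pace and stop on an object; "grip_force" is the grip in N (left out, the last holds). Time passes only in rows, so rows that repeat a pose let the fingers close. It gives the time, the measured TCP pose, the force, the opening and the grip force at its end, in the units of the state.
- manip.get_state(): the state, without advancing time (a new reading comes with each control period).
- imaging.get_image(name): name is "side" or "top" or "wrist"; returns the picture (384x512x3 uint8, blue, green, red); there is no depth.
- imaging.calibration(name): a dict with "mtx" (3x3 intrinsics, pixels), "cam_to_world" (4x4, takes a point from camera to world coordinates). Camera axes: x right, y down, z forward; pixel columns grow to the right and rows downward; lengths in m; the calibration is good to about 2 mm. A picture is of the moment at which its call begins: read the wrist's pose just before it. calibration takes no time and is no camera call; for the wrist camera it gives the pose at the moment of the call.
- manip.sign_off(): hands the job in; it is judged then, once.
The state is a dict: "clock": time; "qpos": joint angles; "qd": joint speeds; "effort": joint torques, N m; "position": TCP position; "ee_rot": TCP orientation; "contact_force": force on the tool from outside, world axes, zero at the start; "moment": the same for the moment, N m; "width": finger opening in m; "gripper_force": force on a finger pad.
Only numpy, scipy, OpenCV 4.12 (cv2) and the standard library are available. Lean on these libraries where they do the work, as an engineer would, in place of code of your own. Each camera call takes 0.05 s, during which the arm holds its last target. There are 200 camera calls.

## Task

Pack this job away for booking in: set the larger grey tin on the grey case, then the smaller tin on the larger one, each centred and with its long sides parallel to those of the box below. Then stand the canister in the middle of the top tin with its label facing straight at the reader's window. Set each thing down rather than dropping it, leave the case where it stands, and do not disturb the brass spring barrel, the clear jar and the screwdriver lying around.

Things in the scene. Friction and masses are not known exactly. Their poses are not given: they have to be found in the camera images.
- case: The bottom case of the column: closed grey painted steel box, 170 (its x) x 110 (its y) x 50 mm high, flat top, full and heavy (1.8 kg), standing loose on the bench left of the middle. Origin: centre of the underside; x along its length, z up. It stays where it is.
- large_tin: The larger loose tin: closed grey painted steel box, 130 (its x) x 64 (its y) x 46 mm high, flat top, 0.25 to 0.5 kg, lying flat on the bench. Origin: centre of the underside; x along its length, z up. Both ends count alike.
- small_tin: The smaller loose tin: like the larger one, but 100 (its x) x 54 (its y) x 40 mm high, 0.16 to 0.31 kg. Origin: centre of the underside; x along its length, z up. Both ends count alike.
- canister: Upright closed aluminium canister, 50 mm diameter, 60 mm high, 0.15 to 0.28 kg. One side carries its label: a dark holder 28 mm wide, 7 to 41 mm above the underside, out to 30 mm from the axis, with a white card. A black tab on the lid (10 mm wide, 4 mm high, to 29 mm from the axis) points the same way. Origin: centre of the underside; x out of the label, z up.
- label (a point): Centre of the canister's label card, 30 mm out from the axis along the canister's x and 24 mm above its underside.
- window (a point): Centre of the reader's window. The reader is a fixed stand left of the case: dark foot 110 x 90 mm, post, black box-shaped head 85 mm wide, 135 to 197 mm above the bench. The window is 185 to 235 mm from the case's middle, 166 mm above the bench, and looks roughly at the column, along its own -y; x along its width, z up.
- barrel: Bystander: brass spring barrel, a spool 38 mm in diameter and 23 mm high. Origin: centre of the underside.
- jar: Bystander: clear jar with black lid, 42 mm in diameter, 55 mm high, no label holder. Origin: centre of the underside.
- screwdriver: Bystander: screwdriver 190 mm long, lying at the far side. Origin: at its middle, at the bench; x towards its tip.
Not all that is in view belongs to the job. What is shaped like the part that bears window but blue is not meant. What is shaped like the small_tin but red is not meant.

How it is judged:
By the outcome, as a careful person would: the job done as asked, in the order asked, and still so for the second after the job is handed in, with the robot touching nothing.
It also fails if it takes over 72 s, if anything falls off the work surface, if the arm or the gripper's body presses on something with over 40 N, if the wrist force passes 120 N, or if a joint passes its speed limit or range.

## Working session

There is one attempt and no reset: what is moved stays moved. The work goes in short steps, Python scripts to look and compute and a tool call to move; the robot and the scene stay as the last step left them, time stands still between calls to the robot, and variables do not carry over. Pictures are saved under pics/ and viewed, at most 10 in all, crops included, and the job is handed in when it is done.

Besides the shell and the picture viewer there is one more tool, called after "Emit:" by a JSON object that holds its "op" and its "data", one argument or row to a line. jog_arm: Moves the arm, as the interface text tells. Its arguments: {"type":"object","properties":{"deltas":{"type":"array"},"grip_force":{"type":"number"}},"required":["deltas"]}

```bash
mkdir -p pics
python3 - <<'E'
from rig import manip, imaging
import cv2, numpy as np, pickle
d={}
for n in ("side","top"):
    c=imaging.calibration(n); im=imaging.get_image(n); cv2.imwrite(f"pics/{n}0.png",im); d[n]=(c,im)
    print(n,np.round(c["mtx"],1).tolist(),np.round(c["cam_to_world"],3).tolist())
both=np.hstack([d["top"][1],d["side"][1]])
cv2.imwrite("pics/top0b.png",cv2.resize(d["top"][1],(800,600),interpolation=cv2.INTER_CUBIC))
cv2.imwrite("pics/side0b.png",cv2.resize(d["side"][1],(800,600),interpolation=cv2.INTER_CUBIC))
print(manip.get_state())
E
```

```text
side [[354.8, 0.0, 254.9], [0.0, 354.8, 189.0], [0.0, 0.0, 1.0]] [[0.958, -0.16, 0.238, 0.323], [-0.286, -0.574, 0.767, -0.776], [0.013, -0.803, -0.596, 0.781], [0.0, 0.0, 0.0, 1.0]]
top [[346.8, 0.0, 254.2], [0.0, 346.8, 188.1], [0.0, 0.0, 1.0]] [[0.029, -0.996, 0.081, 0.493], [-1.0, -0.029, 0.005, 0.104], [-0.002, -0.081, -0.997, 1.365], [0.0, 0.0, 0.0, 1.0]]
{'clock': 0.1, 'qpos': array([-1.43797637e+00,  2.76537604e-01,  1.50599106e+00, -2.72506853e-06,
        1.36071562e+00, -1.20977795e-01]), 'qd': array([ 0.0001477 , -0.00025452, -0.0030612 ,  0.00056463,  0.00041885,
        0.00016378]), 'effort': array([ 2.63760348e-04, -4.17701268e+01, -2.46405780e+01, -2.38108260e-04,
        5.77310566e-03, -9.42040259e-07]), 'position': array([ 0.14431832, -0.55612987,  0.24152903]), 'ee_rot': array([-8.25792182e-04,  9.91958762e-01,  1.26558808e-01, -6.22200564e-06]), 'contact_force': array([-0.83994799, -0.14413786, -0.11123941]), 'moment': array([-0.04734492,  0.04608999,  0.03377486]), 'gripper_force': 0.0, 'width': 0.08554505388259102}
```

View pics/top0b.png

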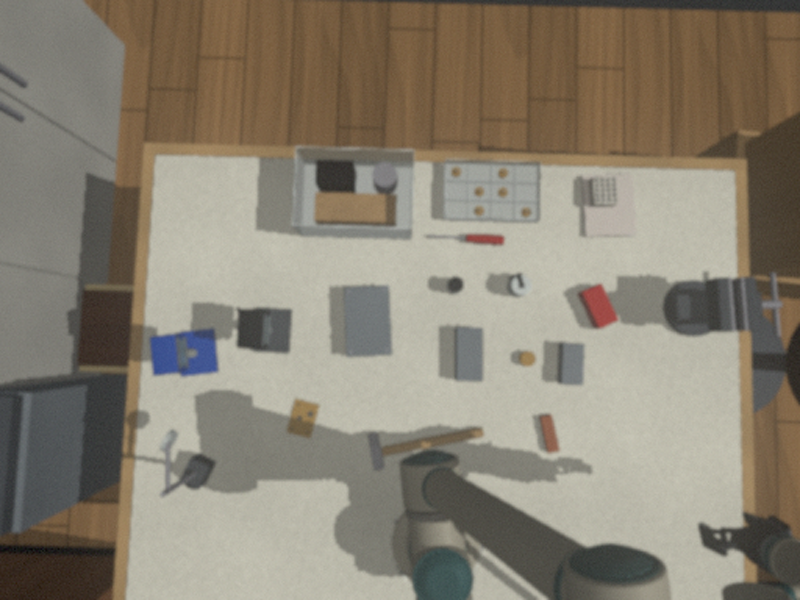

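View pics/side0b.png

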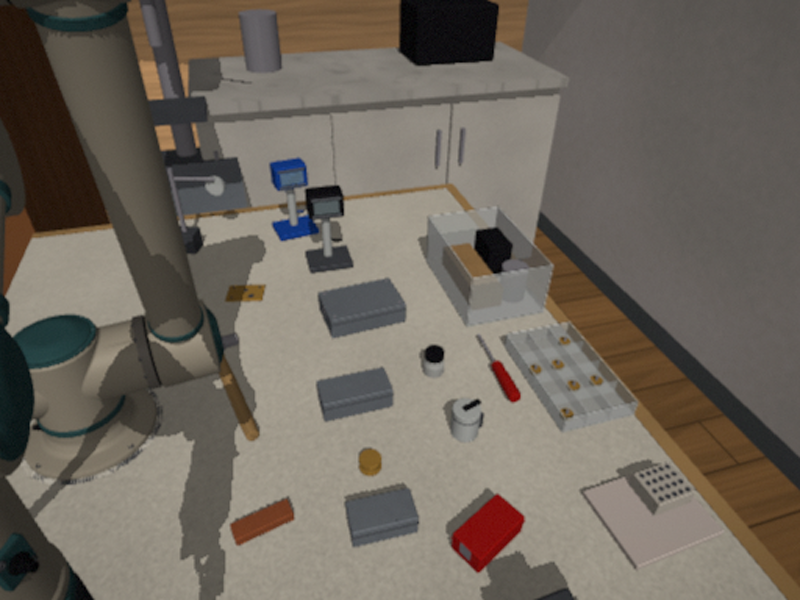

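Top view, in 800x600 pixels:
- **Case:** (367,320).
- **Large tin:** (468,353).
- **Small tin:** candidates are grey at (571,363) and red at (598,306). I choose grey.
- **Canister:** candidates are (518,285), with the tab, and the jar with a black lid at (455,285). I choose (518,285).
- **Reader:** candidates are black at (265,328) and blue at (185,352). I choose black.
- **Bystanders:** barrel (527,358), screwdriver (470,239).

```bash
cat > h.py <<'E'
from rig import manip, imaging
import cv2, numpy as np
from scipy.spatial.transform import Rotation as R
def ray(c,uv,z):
    K,T=c["mtx"],c["cam_to_world"]
    uv=np.atleast_2d(np.asarray(uv,float)); d=np.c_[uv,np.ones(len(uv))]@np.linalg.inv(K).T@T[:3,:3].T
    o=T[:3,3]; return o+d*((z-o[2])/d[:,2])[:,None]
def proj(c,P):
    K,T=c["mtx"],c["cam_to_world"]; p=(np.atleast_2d(P)-T[:3,3])@T[:3,:3]@K.T; return p[:,:2]/p[:,2:]
def tool():
    s=manip.get_state(); q=s["ee_rot"]; return s["position"],R.from_quat([q[1],q[2],q[3],q[0]]),s
def closing(): # direction of tool y, degrees mod 180
    y=tool()[1].apply([0,1,0]); return np.degrees(np.arctan2(y[1],y[0]))%180
E
python3 - <<'E'
from h import *
im=cv2.imread("pics/top0.png"); c=imaging.calibration("top")
for n,u,v,z in [("case",367,320,.05),("large",468,353,.046),("small",571,363,.04),("can",518,285,.06),("jar",455,285,.055),("barrel",527,358,.023),("readerhead",252,328,.197),("red",598,306,.04)]:
    print(n,np.round(ray(c,[u*.64,v*.64],z)[0],3))
w=imaging.calibration("wrist"); p,r,s=tool()
T=np.eye(4);T[:3,:3]=r.as_matrix();T[:3,3]=p
print(np.round(np.linalg.inv(T)@w["cam_to_world"],3),w["mtx"][0,0],closing()); print(np.round(w["cam_to_world"],3))
g=im.astype(int)
for u,v in [(367,320),(388,320),(468,353),(480,353),(571,363),(560,363),(420,320)]: print(g[int(v*.64),int(u*.64)])
E
```

```text
case [0.534 0.182 0.05 ]
large [ 0.462 -0.065  0.046]
small [ 0.445 -0.316  0.04 ]
can [ 0.629 -0.181  0.06 ]
jar [ 0.625 -0.03   0.055]
barrel [ 0.453 -0.213  0.023]
readerhead [0.505 0.42  0.197]
red [ 0.585 -0.382  0.04 ]
[[ 0.    -0.962 -0.273  0.068]
 [ 1.     0.001 -0.     0.001]
 [ 0.    -0.273  0.962 -0.132]
 [ 0.     0.     0.     1.   ]] 324.6585290868733 104.5415819704938
[[ 0.252 -0.931 -0.265  0.21 ]
 [-0.968 -0.243 -0.067 -0.541]
 [-0.002  0.273 -0.962  0.373]
 [ 0.     0.     0.     1.   ]]
[121 121 118]
[122 124 122]
[123 121 116]
[123 124 120]
[125 123 120]
[82 84 86]
[168 183 186]
```

Emit:
{"op": "jog_arm", "data": {
  "deltas": [0,0,-14.5,336,307,60,1,0,0,-14.5,336,307,60,1,0,0,-14.5,336,307,60,1,0,0,-14.5,336,307,60,1,0,0,-14.5,336,307,60,1,0,0,-14.5,336,307,60,1,0,0,-14.5,336,307,60,1,0,0,-14.5,336,307,60,1,0,0,-14.5,336,307,60,1,0,0,-14.5,336,307,60,1,0,0,-14.5,336,307,60,1,0,0,-14.5,336,307,60,1,0,0,-14.5,336,307,60,1,0,0,-14.5,336,307,60,1]
}}

```text
clock: 1.5
position: [0.4792, -0.2508, 0.3021]
ee_rot: [0.0, 1.0, -0.001, -0.0]
contact_force: [-0.9, 0.4, 0.0]
width: 0.0854
gripper_force: 0.0
```

Run:
```python
from h import *
import pickle
c=imaging.calibration("wrist"); im=imaging.get_image("wrist"); cv2.imwrite("pics/w1.png",im); pickle.dump(c,open("pics/w1.pkl","wb"))
cv2.imwrite("pics/w1b.png",cv2.resize(im,(800,600),interpolation=cv2.INTER_CUBIC)); print(tool()[0],closing(),tool()[2]["qpos"])
```

```text
[ 0.47935219 -0.25067252  0.30214232] 89.91275554902019 [-6.10211464e-01  1.96374227e-01  1.46623859e+00 -4.10523227e-04
  1.47944484e+00  9.62145132e-01]
```

View pics/w1b.png

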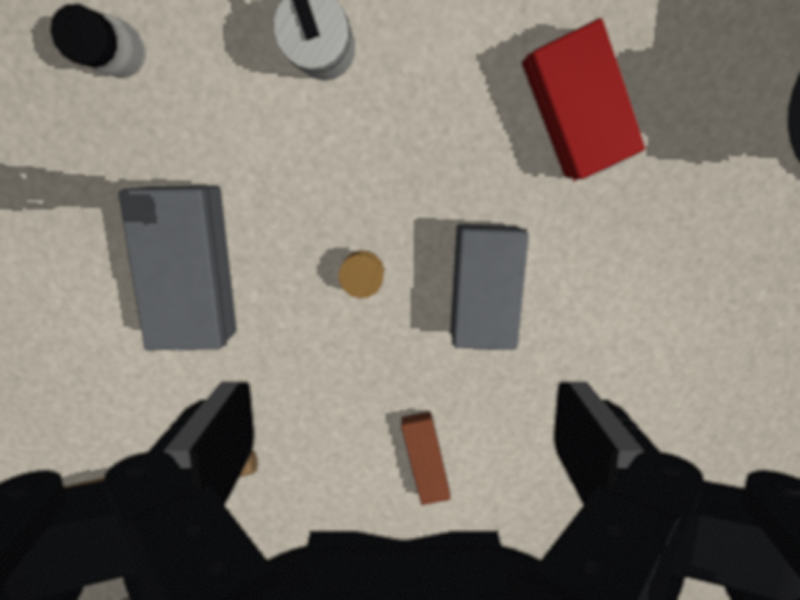

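The wrist view (800x600) shows the large tin at (180,270), small tin (490,287), canister (312,30) with its tab up and left, jar (85,35), barrel (361,274) and red tin (585,100). The choices hold. Next I look from above the case.

Emit:
{"op": "jog_arm", "data": {
  "deltas": [0,0,0,-13,431,-50,1,0,0,0,-13,431,-50,1,0,0,0,-13,431,-50,1,0,0,0,-13,431,-50,1,0,0,0,-13,431,-50,1,0,0,0,-13,431,-50,1,0,0,0,-13,431,-50,1,0,0,0,-13,431,-50,1,0,0,0,-13,431,-50,1,0,0,0,-13,431,-50,1,0,0,0,-13,431,-50,1,0,0,0,-13,431,-50,1,0,0,0,-13,431,-50,1]
}}

```text
clock: 2.85
position: [0.4677, 0.1799, 0.2526]
ee_rot: [0.0, 1.0, -0.001, 0.0]
contact_force: [0.4, -0.5, -0.1]
width: 0.0854
gripper_force: 0.0
```

```bash
cat >> h.py <<'E'
def grey(im):
    b=cv2.GaussianBlur(im,(0,0),1.2).astype(float)
    m=((b[...,0]/b[...,2]>0.985)&(b.max(2)<185)&(b.max(2)>45)&(b[...,0]/b[...,2]<1.5)).astype(np.uint8)
    m=cv2.morphologyEx(m,cv2.MORPH_OPEN,np.ones((5,5)))
    return cv2.morphologyEx(m,cv2.MORPH_CLOSE,np.ones((9,9)))
def box(c,im,near,z):
    """Outline of grey blob nearest to 'near' -> rectangle on plane z: centre, sizes, long axis deg"""
    cs,_=cv2.findContours(grey(im),cv2.RETR_EXTERNAL,cv2.CHAIN_APPROX_NONE)
    u=proj(c,near)[0]
    k=max((k for k in cs if cv2.contourArea(k)>1500),key=lambda k:cv2.pointPolygonTest(k,tuple(map(float,u)),True))
    P=ray(c,k[:,0,:],z)[:,:2]
    (x,y),(a,b),t=cv2.minAreaRect((P*1000).astype(np.float32))
    if a<b: a,b,t=b,a,t+90
    return np.array([x,y]),a,b,(t+90)%180-90,k
def look(name):
    c=imaging.calibration("wrist"); im=imaging.get_image("wrist"); cv2.imwrite(f"pics/{name}.png",im); return c,im
E
python3 - <<'E'
from h import *
c,im=look("case"); x=box(c,im,[.534,.182,.05],.05); print(x[:4])
cv2.drawContours(im,[x[4]],-1,(0,0,255),1); cv2.imwrite("pics/case_d.png",im); print(tool()[0],np.round(c["cam_to_world"][:3,3],3))
E
```

```text
(array([532.42181396, 180.31997681]), 166.21487426757812, 107.06970977783203, 4.464003562927246)
[0.4676666  0.18004381 0.25253957] [0.536 0.178 0.384]
```

View pics/case_d.png

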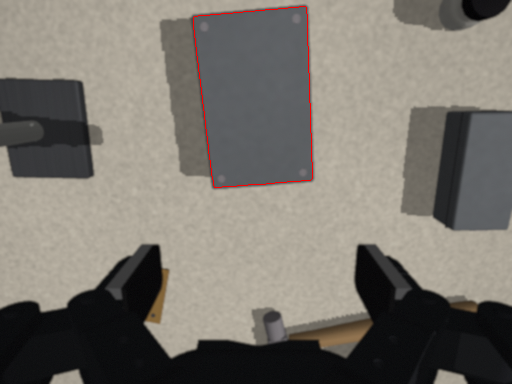

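The red outline follows the case top, corners (193,16), (306,7), (313,180), (213,187). Next the large tin.

Emit:
{"op": "jog_arm", "data": {
  "deltas": [0,0,0,-68,-245,-50,1,0,0,0,-68,-245,-50,1,0,0,0,-68,-245,-50,1,0,0,0,-68,-245,-50,1,0,0,0,-68,-245,-50,1,0,0,0,-68,-245,-50,1,0,0,0,-68,-245,-50,1,0,0,0,-68,-245,-50,1,0,0,0,-68,-245,-50,1]
}}

```text
clock: 3.8
position: [0.4, -0.0626, 0.2027]
ee_rot: [-0.0, 1.0, 0.001, 0.001]
contact_force: [-0.6, -0.2, 0.4]
width: 0.0852
gripper_force: 0.0
```

Run:
```python
from h import *
c,im=look("large"); x=box(c,im,[.462,-.065,.046],.046); print(x[:4])
print(tool()[0],closing(),np.round(c["cam_to_world"][:3,3],3))
```

```text
(array([459.09048462, -69.45739746]), 126.62738037109375, 61.600242614746094, 1.0772695541381836)
[ 0.39997967 -0.06247816  0.20267088] 90.15984947076615 [ 0.468 -0.064  0.334]
```

Emit:
{"op": "jog_arm", "data": {
  "deltas": [0,0,0.9,59,-7,-40,1,0,0,0.9,59,-7,-60,1,0,0,0.9,59,-7,-90,1,0,0,0.9,59,-7,-120,1,0,0,0.9,59,-7,-145,1,0,0,0.9,59,-7,-165,1,0,0,0.9,59,-7,-175,1,0,0,0.9,59,-7,-182,1,0,0,0.9,59,-7,-182,1,0,0,0.9,59,-7,-182,0.5,0,0,0.9,59,-7,-182,0.5,0,0,0.9,59,-7,-182,0.5,0,0,0.9,59,-7,-182,0.5,0,0,0.9,59,-7,-182,0.5,0,0,0.9,59,-7,-182,0.5,0,0,0.9,59,-7,-182,0.5],
  "grip_force": 50
}}

```text
clock: 5.45
position: [0.4591, -0.0703, 0.0215]
ee_rot: [-0.0, 1.0, 0.008, 0.001]
contact_force: [0.6, 3.1, 6.6]
width: 0.0632
gripper_force: 56.9
```

Run:
```python
from h import *
p,r,s=tool(); print(p,closing(),s["width"],s["gripper_force"],s["contact_force"],s["clock"])
```

```text
[ 0.45914473 -0.07027522  0.02150799] 90.8992384831489 0.06321698526162668 56.90623462200165 [0.61571549 3.110688   6.64521674] 5.45
```

Emit:
{"op": "jog_arm", "data": {
  "deltas": [0,0,0,0,0,20,0.5,0,0,0,0,0,60,0.5,0,0,0,0,0,100,0.5,0,0,1,10,35,110,0.5,0,0,2,22,75,110,0.5,0,0,3.5,34,115,110,0.5,0,0,3.5,46,155,110,0.5,0,0,3.5,57,195,110,0.5,0,0,3.5,67,230,110,0.5,0,0,3.5,73,250.5,105,0.5,0,0,3.5,73,250.5,90,0.5,0,0,3.5,73,250.5,75,0.5,0,0,3.5,73,250.5,65,0.5,0,0,3.5,73,250.5,60,0.5,0,0,3.5,73,250.5,57,0.5,0,0,3.5,73,250.5,57,0.5,0,0,3.5,73,250.5,57,0.5]
}}

```text
clock: 7.15
position: [0.5318, 0.1798, 0.0778]
ee_rot: [-0.0, 0.999, 0.039, 0.001]
contact_force: [-0.1, 0.2, -3.1]
width: 0.0635
gripper_force: 57.0
```

Run:
```python
from h import *
c,im=look("place1")
p,r,s=tool(); print(p,closing(),s["width"],s["contact_force"],s["moment"])
cv2.imwrite("pics/place1b.png",cv2.resize(im,(800,600)))
```

```text
[0.53187683 0.17980495 0.07796079] 94.42124384357497 0.06315603417888871 [-0.15462657  0.02526202 -2.98974429] [-0.03311788  0.01907726  0.01063224]
```

View pics/place1b.png

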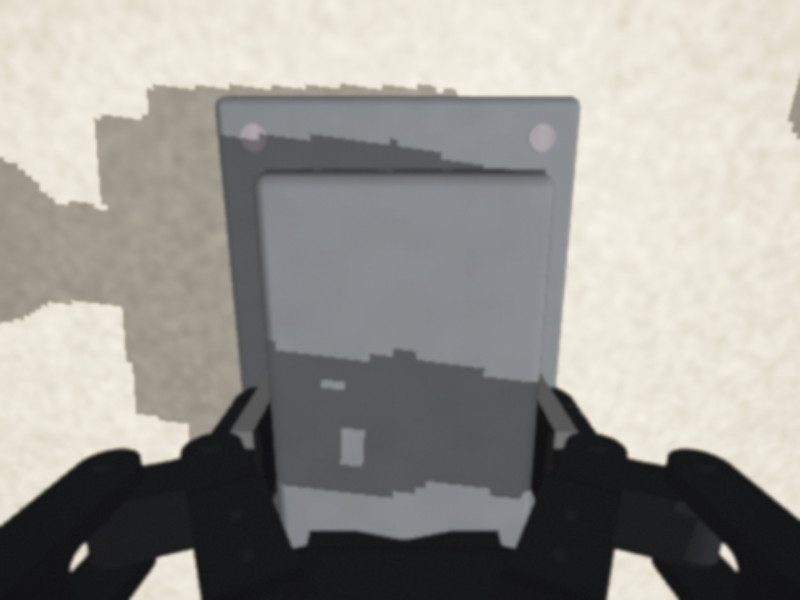

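The tin hangs parallel over the case: tin edges at columns 260–550, case edges at 218–578 (at y≈98). So the tin sits about 1 mm right. I nudge it and set it down.

Emit:
{"op": "jog_arm", "data": {
  "deltas": [0,0,0,0.5,1.3,-2,0.5,0,0,0,0.5,1.3,-4,0.5,0,0,0,0.5,1.3,-5,0.5,0,0,0,0.5,1.3,-5.5,0.5,0,0,0,0.5,1.3,-6,0.5,0,0,0,0.5,1.3,-6.4,0.5,0,0,0,0.5,1.3,-6.7,0.5,0,0,0,0.5,1.3,-6.7,0.5,0,0,0,0.5,1.3,-6.7,0.5]
}}

```text
clock: 8.1
position: [0.5317, 0.1812, 0.0715]
ee_rot: [0.0, 0.999, 0.039, 0.0]
contact_force: [-4.3, -1.8, 4.3]
width: 0.0635
gripper_force: 58.3
```

Emit:
{"op": "jog_arm", "data": {
  "deltas": [0,0,0,0,0,0,0.9,0,0,0,0,0,0,0.9,0,0,0,0,0,0,1,0,0,0,0,0,0,1,0,0,0,0,0,20,1,0,0,0,0,0,60,1,0,0,0,-20,0,100,1,0,0,0,-50,0,140,1,0,0,0,-65,0,180,1,0,0,0,-65,0,180,1,0,0,0,-65,0,180,1,0,0,0,-65,0,180,1]
}}

```text
clock: 9.3
position: [0.4666, 0.181, 0.2494]
ee_rot: [0.0, 0.999, 0.039, -0.001]
contact_force: [0.3, -0.4, -0.1]
width: 0.0853
gripper_force: 0.0
```

Run:
```python
from h import *
c,im=look("check1")
x=box(c,im,[.532,.181,.096],.05); print(x[:4]); p,r,s=tool(); print(p,closing(),np.round(c["cam_to_world"][:3,3],3))
cv2.imwrite("pics/check1b.png",cv2.resize(im[0:260,100:420],(800,650))[:600])
```

```text
(array([532.09869385, 180.19422913]), 165.84190368652344, 106.83306121826172, 4.464107036590576)
[0.46650771 0.18096312 0.24902148] 94.42875389897016 [0.535 0.185 0.381]
```

View pics/check1b.png

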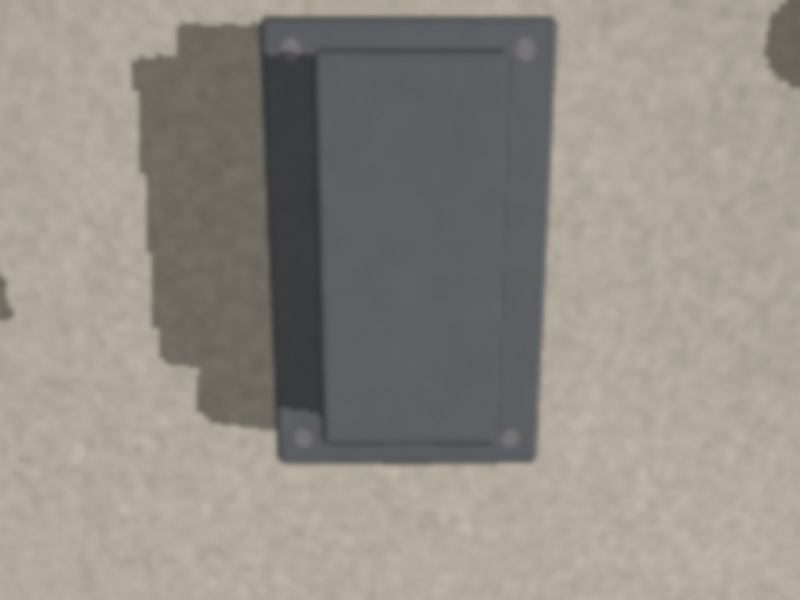

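```bash
python3 - <<'E'
from h import *
c=imaging.calibration("wrist")
for q,z in (([(316,49),(507,49),(497,442),(324,442)],.096),([(263,17),(556,17),(537,462),(279,462)],.05)):
    P=ray(c,np.array(q)/2.5+[100,0],z)[:,:2]*1000
    a=P[0]+P[1]-P[2]-P[3]; print(P.mean(0),np.degrees(np.arctan2(a[1],a[0])),np.linalg.norm(a)/2,np.linalg.norm(P[0]-P[1]))
s=imaging.calibration("side"); W=ray(s,np.array([325.5,207])*.64,.166)[0]; print(W)
E
python3 - <<'E'
import sys; sys.path.insert(0,'.')
from h import *
im=cv2.imread("pics/side0.png"); cv2.imwrite("pics/reader.png",cv2.resize(im[110:180,160:240],(800,600)[0:2] if 0 else (640,560),interpolation=cv2.INTER_CUBIC))
E
```

```text
[531.62275383 179.07487125] 4.6152152348991615 127.63399691664134 60.41229961854341
[531.94267315 179.12501876] 4.521727015163999 167.43914712154057 106.6206376594575
[0.50314439 0.39769026 0.166     ]
```

View pics/reader.png

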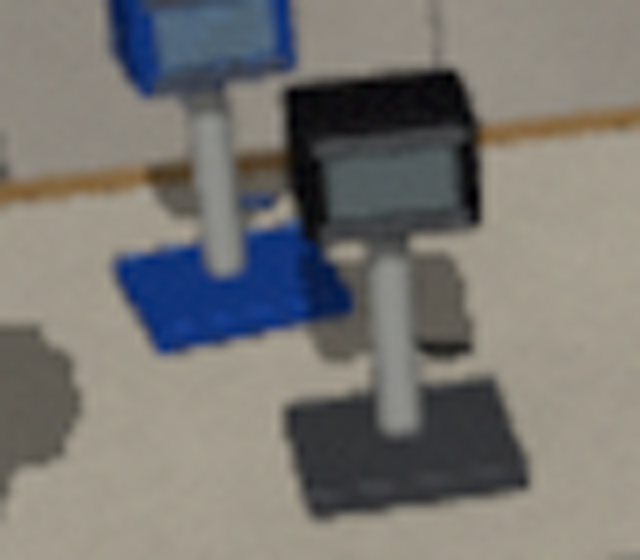

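The tin is centred on the case in the same picture, within 0.3 mm and 0.1°, and the case has not moved. The black reader's window is at (393,180) in the crop. I take a tilted wrist look for a sharper fix on the window.

Emit:
{"op": "jog_arm", "data": {
  "deltas": [8,0,0,0,0,10,1,16,0,0,0,0,10,1,24,0,0,0,0,10,1,30,0,0,0,0,10,1,30,0,0,0,0,10,1,30,0,0,0,0,10,1,30,0,0,0,0,10,1]
}}

```text
clock: 10.05
position: [0.467, 0.1817, 0.2604]
ee_rot: [-0.258, 0.965, 0.038, 0.01]
contact_force: [0.1, 0.3, -0.4]
width: 0.0854
gripper_force: 0.0
```

Run:
```python
from h import *
import pickle
c,im=look("win"); pickle.dump(c,open("pics/win.pkl","wb")); s=imaging.calibration("side")
u=proj(c,[.505,.398,.166])[0]; print(u)
x0,y0=int(np.clip(u[0]-50,0,412)),int(np.clip(u[1]-40,0,309)); print(x0,y0)
cv2.imwrite("pics/winb.png",cv2.resize(im[y0:y0+75,x0:x0+100],(800,600),interpolation=cv2.INTER_CUBIC))
```

```text
[115.71471709 120.04055569]
65 80
```

View pics/winb.png

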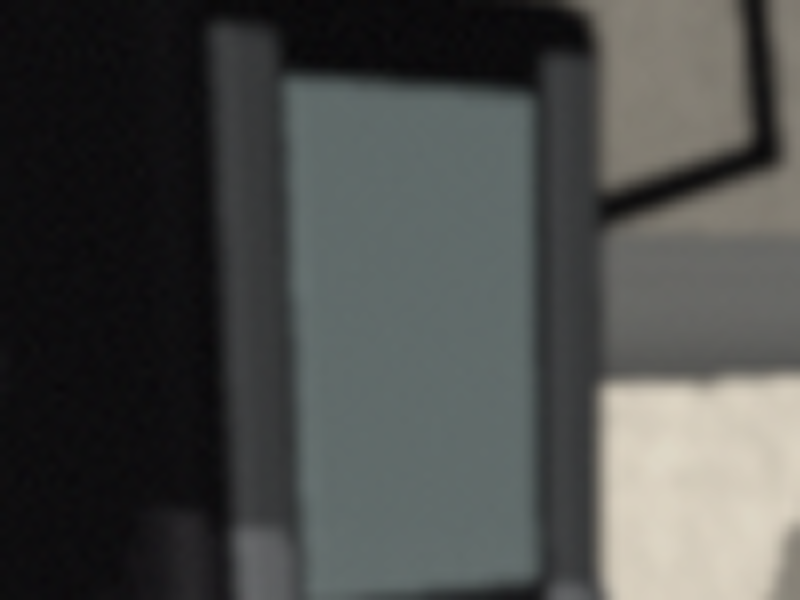

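The window's corners are at (283,75), (537,92), (540,582) and (300,592) in the crop, centre about (415,335).

Run:
```python
from h import *
import pickle
c=pickle.load(open("pics/win.pkl","rb")); s=imaging.calibration("side")
a=np.array([(283,75),(537,92),(540,582),(300,592)])/8+[65,80]
d1,d2=a[2]-a[0],a[3]-a[1]; t=np.linalg.solve(np.c_[d1,-d2],a[1]-a[0])[0]; uv=a[0]+t*d1
us=np.array([209.2,132.6]); W=ray(c,uv,.166)[0]; print(W, ray(s,us,.166)[0])
M=[k["mtx"]@np.linalg.inv(k["cam_to_world"])[:3] for k in (c,s)]
X=cv2.triangulatePoints(M[0],M[1],uv.reshape(2,1),us.reshape(2,1)); print((X[:3]/X[3]).T)
C=np.array([.5320,.1805]); v=W[:2]-C; print(np.linalg.norm(v),np.degrees(np.arctan2(v[1],v[0])))
```

```text
[0.50261775 0.39582028 0.166     ] [0.50609205 0.39591164 0.166     ]
[[0.50422236 0.38778669 0.17109111]]
0.21731576218380136 97.77049234480805
```

Emit:
{"op": "jog_arm", "data": {
  "deltas": [-8,0,0,0,-30,0,1,-16,0,0,-10,-75,0,1,-24,0,0,-20,-120,0,1,-30,0,0,-30,-165,0,1,-30,0,0,-40,-210,0,1,-30,0,0,-50,-255,0,1,-30,0,0,-60,-300,0,1,-30,0,0,-70,-345,-10,1,-30,0,0,-80,-390,-20,1,-30,0,0,-85,-435,-30,1,-30,0,0,-85,-480,-45,1,-30,0,0,-85,-498,-60,1,-30,0,0,-85,-498,-60,1,-30,0,0,-85,-498,-60,1,-30,0,0,-85,-498,-60,1]
}}

```text
clock: 11.6
position: [0.3827, -0.3155, 0.2015]
ee_rot: [0.0, 0.999, 0.04, 0.0]
contact_force: [0.3, -0.5, -0.3]
width: 0.0854
gripper_force: 0.0
```

Run:
```python
from h import *
c,im=look("small"); x=box(c,im,[.445,-.316,.04],.04); print(x[:4])
print(tool()[0],closing(),np.round(c["cam_to_world"][:3,3],3))
```

```text
(array([ 441.88690186, -321.62039185]), 97.1488037109375, 51.60204315185547, -1.8820724487304688)
[ 0.38261418 -0.31553674  0.20166461] 94.5672118213167 [ 0.451 -0.312  0.333]
```

Emit:
{"op": "jog_arm", "data": {
  "deltas": [0,0,-6.5,59.3,-6,-40,1,0,0,-6.5,59.3,-6,-60,1,0,0,-6.5,59.3,-6,-90,1,0,0,-6.5,59.3,-6,-120,1,0,0,-6.5,59.3,-6,-145,1,0,0,-6.5,59.3,-6,-165,1,0,0,-6.5,59.3,-6,-175,1,0,0,-6.5,59.3,-6,-182,1,0,0,-6.5,59.3,-6,-182,1,0,0,-6.5,59.3,-6,-182,0.4,0,0,-6.5,59.3,-6,-182,0.4,0,0,-6.5,59.3,-6,-182,0.4,0,0,-6.5,59.3,-6,-182,0.4,0,0,-6.5,59.3,-6,-182,0.4,0,0,-6.5,59.3,-6,-182,0.4,0,0,-6.5,59.3,-6,-182,0.4]
}}

```text
clock: 13.25
position: [0.4417, -0.323, 0.0199]
ee_rot: [0.0, 1.0, -0.018, 0.001]
contact_force: [0.4, 2.2, 6.3]
width: 0.0535
gripper_force: 54.8
```

Run:
```python
from h import *
p,r,s=tool(); print(p,closing(),s["width"],s["gripper_force"],s["contact_force"],s["clock"])
```

```text
[ 0.44170466 -0.32296711  0.01986348] 87.91625399434595 0.05354064676374058 54.795071482658386 [0.36818831 2.2420805  6.32981285] 13.25
```

Emit:
{"op": "jog_arm", "data": {
  "deltas": [0,0,0,0,0,20,0.4,0,0,0,0,0,60,0.4,0,0,0,0,0,100,0.4,0,0,1,8,40,130,0.4,0,0,2,16,85,145,0.4,0,0,3,24,130,150,0.4,0,0,4,32,175,150,0.4,0,0,5,40,220,150,0.4,0,0,6,48,265,150,0.4,0,0,6.6,56,310,150,0.4,0,0,6.6,64,355,150,0.4,0,0,6.6,72,400,150,0.4,0,0,6.6,80,440,150,0.4,0,0,6.6,86,475,150,0.4,0,0,6.6,90,504,145,0.4,0,0,6.6,90,504,130,0.4,0,0,6.6,90,504,115,0.4,0,0,6.6,90,504,106,0.4,0,0,6.6,90,504,102,0.4,0,0,6.6,90,504,102,0.4]
}}

```text
clock: 15.25
position: [0.5309, 0.1808, 0.1202]
ee_rot: [0.0, 0.999, 0.039, -0.001]
contact_force: [0.1, 0.5, -2.9]
width: 0.0531
gripper_force: 53.9
```

Run:
```python
from h import *
c,im=look("place2")
p,r,s=tool(); print(p,closing(),s["width"],s["contact_force"],s["moment"])
```

```text
[0.53137337 0.18092049 0.12080099] 94.51214703800457 0.05360535277929905 [ 0.48888085  0.25595991 -2.069218  ] [-0.02119925 -0.01892633 -0.05936097]
```

Emit:
{"op": "jog_arm", "data": {
  "deltas": [0,0,0,0.4,0.3,-2,0.4,0,0,0,0.4,0.3,-4,0.4,0,0,0,0.4,0.3,-5,0.4,0,0,0,0.4,0.3,-5.5,0.4,0,0,0,0.4,0.3,-6,0.4,0,0,0,0.4,0.3,-6.4,0.4,0,0,0,0.4,0.3,-6.4,0.4]
}}

```text
clock: 16.0
position: [0.5317, 0.1814, 0.1159]
ee_rot: [0.0, 0.999, 0.04, 0.001]
contact_force: [-3.0, -1.8, 7.7]
width: 0.0528
gripper_force: 55.3
```

Emit:
{"op": "jog_arm", "data": {
  "deltas": [0,0,0,0,0,0,0.8,0,0,0,0,0,0,0.9,0,0,0,0,0,0,1,0,0,0,0,0,0,1,0,0,0,0,0,20,1,0,0,0,0,0,60,1,0,0,0,-20,0,100,1,0,0,0,-50,0,135,1,0,0,0,-65,0,135,1,0,0,0,-65,0,135,1,0,0,0,-65,0,135,1]
}}

```text
clock: 17.1
position: [0.4664, 0.1814, 0.2482]
ee_rot: [0.0, 0.999, 0.04, -0.0]
contact_force: [-0.6, -0.1, -0.2]
width: 0.0853
gripper_force: 0.0
```

Run:
```python
from h import *
c,im=look("check2")
x=box(c,im,[.532,.181,.096],.05); print(x[:4]); print(tool()[0])
cv2.imwrite("pics/check2b.png",cv2.resize(im[0:240,100:420],(800,600)))
```

```text
(array([532.20996094, 180.18946838]), 165.3179473876953, 106.9801254272461, 4.527757167816162)
[0.46670025 0.18132467 0.24783441]
```

View pics/check2b.png

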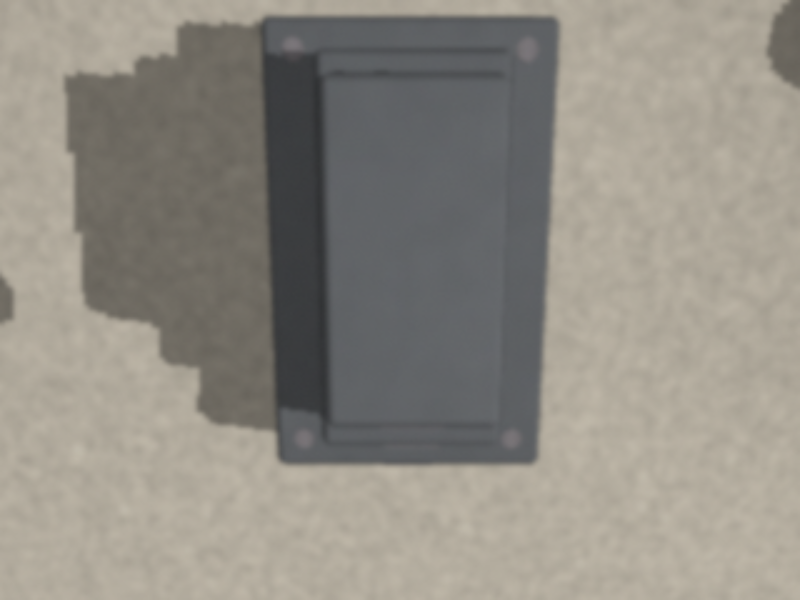

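The small tin's top corners are at (323,74), (505,74), (498,424) and (328,424), so it looks centred and parallel. I go on to look at the canister.

Emit:
{"op": "jog_arm", "data": {
  "deltas": [0,0,0,10,-40,0,1,0,0,4,20,-85,0,1,0,0,8,30,-130,0,1,0,0,12,40,-175,0,1,0,0,16,50,-220,0,1,0,0,20,60,-265,0,1,0,0,22,75,-310,0,1,0,0,22,94,-345,0,1,0,0,22,94,-375,0,1,0,0,22,94,-395,0,1,0,0,22,94,-395,0,1,0,0,22,94,-395,0,1,0,0,22,94,-395,0,1]
}}

```text
clock: 18.45
position: [0.5606, -0.2126, 0.2483]
ee_rot: [-0.001, 0.973, 0.23, -0.001]
contact_force: [0.1, -0.6, -0.1]
width: 0.0853
gripper_force: 0.0
```

Run:
```python
from h import *
c=imaging.calibration("wrist")
c2,im=look("can"); u=proj(c2,[.629,-.181,.06])[0]; print(u,tool()[0],closing(),np.round(c2["cam_to_world"][:3,3],3))
x0,y0=int(np.clip(u[0]-60,0,392)),int(np.clip(u[1]-45,0,294)); print(x0,y0)
cv2.imwrite("pics/canb.png",cv2.resize(im[y0:y0+90,x0:x0+120],(800,600),interpolation=cv2.INTER_CUBIC))
```

```text
[259.9203099   91.04950439] [ 0.56060822 -0.21241716  0.24867729] 116.5983427359788 [ 0.622 -0.183  0.38 ]
199 46
```

View pics/canb.png

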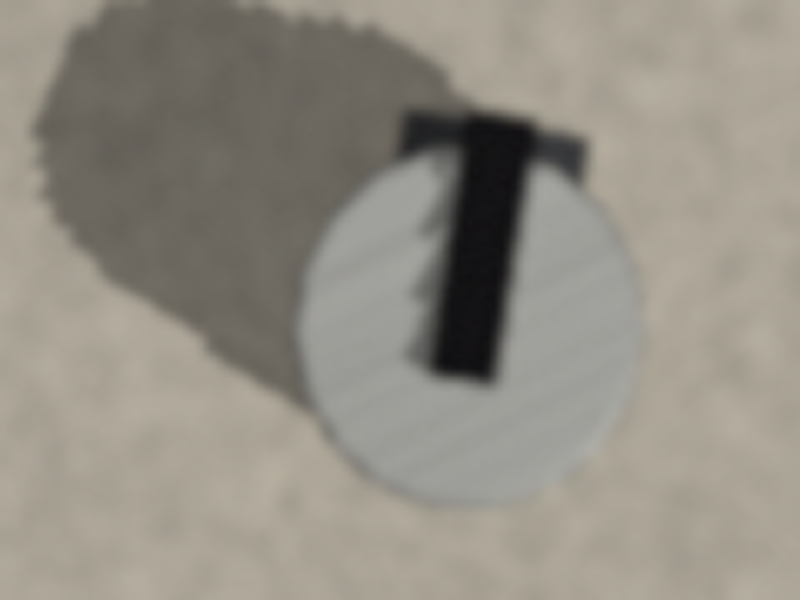

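The canister's lid is centred at about (470,327) in the crop. Its tab runs from (463,377) to (500,118), with the label holder under it.

Run:
```python
from h import *
c=imaging.calibration("wrist"); im=cv2.imread("pics/can.png"); k=800/120
f=lambda p:np.array(p)/k+[199,46]-.42
ctr=ray(c,f([470,327]),.06)[0]*1000
a=ray(c,[f([463.5,377]),f([500.5,118.5])],.064)[:,:2]; d=a[1]-a[0]
e=ray(c,[f([300,327]),f([640,327]),f([470,147]),f([470,505])],.06)[:,:2]*1000
print(ctr,np.linalg.norm(e[0]-e[1]),np.linalg.norm(e[2]-e[3]),"tab dir",np.degrees(np.arctan2(d[1],d[0])),np.linalg.norm(d))
v=a*1000-ctr[:2]; print(v,np.degrees(np.arctan2(v[1,1],v[1,0])))
sub=im[46:136,199:319].astype(int); m=((sub.min(2)>140)&(sub[...,2]-sub[...,0]<11)).astype(np.uint8)
m=cv2.morphologyEx(m,cv2.MORPH_OPEN,np.ones((3,3))); cs,_=cv2.findContours(m,cv2.RETR_EXTERNAL,cv2.CHAIN_APPROX_NONE); q=cv2.convexHull(max(cs,key=cv2.contourArea))
E=cv2.minEnclosingCircle(q); print(E,cv2.fitEllipse(q),ray(c,np.array(E[0])+[199,46],.06)[0]*1000)
c2=[(323,74),(505,74),(498,424),(328,424)]
p,r,s=tool(); print(p,closing())
```

```text
[ 630.11901326 -190.04981223   60.        ] 48.18569900529684 48.62730388349445 tab dir 18.65734364769093 0.034348331367130884
[[-6.51768879 -2.1757031 ]
 [26.02559344  8.81259292]] 18.706746181229388
((70.58904266357422, 49.29109573364258), 26.11536407470703) ((70.49468231201172, 49.132591247558594), (49.90578079223633, 52.21430969238281), 7.544343948364258) [ 629.80188289 -190.75333317   60.        ]
[ 0.56060822 -0.21241716  0.24867729] 116.5983427359788
```

Emit:
{"op": "jog_arm", "data": {
  "deltas": [0,0,-7.9,35,11,-20,1,0,0,-7.9,69.5,22,-50,1,0,0,-7.9,69.5,22,-80,1,0,0,-7.9,69.5,22,-110,1,0,0,-7.9,69.5,22,-140,1,0,0,-7.9,69.5,22,-165,1,0,0,-7.9,69.5,22,-185,1,0,0,-7.9,69.5,22,-205,1,0,0,-7.9,69.5,22,-218,1,0,0,-7.9,69.5,22,-218,1,0,0,-7.9,69.5,22,-218,0.4,0,0,-7.9,69.5,22,-218,0.4,0,0,-7.9,69.5,22,-218,0.4,0,0,-7.9,69.5,22,-218,0.4,0,0,-7.9,69.5,22,-218,0.4,0,0,-7.9,69.5,22,-218,0.4,0,0,-7.9,69.5,22,-218,0.4],
  "grip_force": 45
}}

```text
clock: 20.2
position: [0.631, -0.1916, 0.0329]
ee_rot: [0.001, 0.987, 0.162, 0.001]
contact_force: [-1.0, 0.5, 6.9]
width: 0.0492
gripper_force: 47.0
```

Run:
```python
from h import *
p,r,s=tool(); print(p,closing(),s["width"],s["gripper_force"],s["contact_force"],s["clock"])
im=cv2.imread("pics/check2.png");
```

```text
[ 0.63102417 -0.19163575  0.03288886] 108.63047365739651 0.04918884713987381 47.02627122402191 [-0.9529278   0.50310788  6.86570919] 20.2
```

Emit:
{"op": "jog_arm", "data": {
  "deltas": [0,0,0,0,0,20,0.4,0,0,0,0,0,60,0.4,0,0,0,0,0,100,0.4,0,0,7,-8,30,140,0.4,0,0,15,-18,65,165,0.4,0,0,23,-28,100,180,0.4,0,0,31,-38,135,185,0.4,0,0,39,-48,170,185,0.4,0,0,47,-58,205,185,0.4,0,0,55,-68,240,185,0.4,0,0,63,-78,275,185,0.4,0,0,71,-87,310,185,0.4,0,0,78.8,-94,345,185,0.4,0,0,78.8,-99,373,180,0.4,0,0,78.8,-99,373,165,0.4,0,0,78.8,-99,373,152,0.4,0,0,78.8,-99,373,144,0.4,0,0,78.8,-99,373,142,0.4,0,0,78.8,-99,373,142,0.4,0,0,78.8,-99,373,142,0.4]
}}

```text
clock: 22.2
position: [0.5317, 0.181, 0.1737]
ee_rot: [0.0, 0.66, 0.751, 0.0]
contact_force: [-0.4, -0.4, -0.7]
width: 0.0492
gripper_force: 47.1
```

Run:
```python
from h import *
p,r,s=tool(); print(p,closing(),s["width"],s["contact_force"],s["moment"])
```

```text
[0.5316533  0.18100864 0.17365174] 7.388022951305274 0.049192210728983735 [-0.40097097 -0.40008959 -0.65533233] [-0.0074033   0.00967962 -0.05565473]
```

Emit:
{"op": "jog_arm", "data": {
  "deltas": [0,0,0.1,0.2,0.6,-2,0.4,0,0,0.1,0.2,0.6,-3,0.4,0,0,0.1,0.2,0.6,-4,0.4,0,0,0.1,0.2,0.6,-4.5,0.4,0,0,0.1,0.2,0.6,-5,0.4,0,0,0.1,0.2,0.6,-5,0.4,0,0,0.1,0.2,0.6,-5,0.4]
}}

```text
clock: 22.9
position: [0.5313, 0.182, 0.1689]
ee_rot: [0.0, 0.659, 0.752, 0.0]
contact_force: [-2.0, -0.1, 4.3]
width: 0.0489
gripper_force: 47.2
```

Emit:
{"op": "jog_arm", "data": {
  "deltas": [0,0,0,0,0,0,0.7,0,0,0,0,0,0,0.9,0,0,0,0,0,0,1,0,0,0,0,0,0,1,0,0,0,0,0,20,1,0,0,0,0,0,50,1,0,0,0,0,0,85,1,0,0,0,0,-30,110,1,0,0,0,8,-66,130,1,0,0,0,8,-66,130,1,0,0,0,8,-66,130,1,0,0,0,8,-66,130,1]
}}

```text
clock: 24.1
position: [0.5386, 0.1167, 0.2972]
ee_rot: [-0.001, 0.659, 0.752, -0.0]
contact_force: [-0.4, -1.1, -0.1]
width: 0.0855
gripper_force: 0.0
```

Run:
```python
from h import *
c,im=look("final"); print(tool()[0],closing(),np.round(c["cam_to_world"][:3,3],3)); print(proj(c,[.532,.181,.196]))
s=imaging.get_image("side"); a=cv2.resize(im[0:240,96:416],(400,300),interpolation=cv2.INTER_CUBIC)
u=proj(imaging.calibration("side"),[.52,.25,.1])[0].astype(int); print(u)
b=s[u[1]-60:u[1]+60,u[0]-80:u[0]+80]
cv2.imwrite("pics/finalb.png",cv2.resize(im[0:210,115:395],(800,600),interpolation=cv2.INTER_CUBIC)); cv2.imwrite("pics/final_side.png",cv2.resize(b,(800,600),interpolation=cv2.INTER_CUBIC))
```

```text
[0.53852641 0.11688401 0.29704744] 7.5863210325244745 [0.529 0.184 0.429]
[[262.75155684 104.54717636]]
[222 167]
```

View pics/finalb.png

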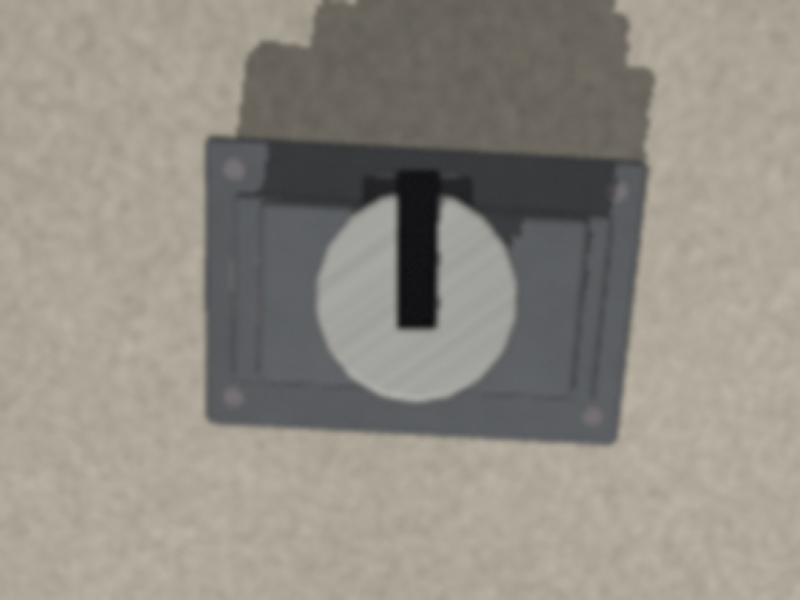

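Run:
```python
from h import *
c=imaging.calibration("wrist"); k=800/280
f=lambda p:np.array(p)/k+[115,0]-.3
C=ray(c,f([416.5,297]),.196)[0,:2]*1000
a=ray(c,f([(417,327),(418.5,172)]),.2)[:,:2]; d=a[1]-a[0]; ang=np.degrees(np.arctan2(d[1],d[0]))
K=ray(c,f([(208,138),(646,164),(615,442),(208,421)]),.05)[:,:2].mean(0)*1000
S=ray(c,f([(259,203),(589,217),(574,397),(259,382)]),.136)[:,:2].mean(0)*1000
for W in ([502.6,395.8],[506.1,395.9],[504.2,387.8]):
    v=np.array(W)-C; print("want",np.degrees(np.arctan2(v[1],v[0])))
print("lid",C,"tab",ang,"case",K,"small",S)
```

```text
want 97.35119526254073
want 96.42551232777288
want 97.19592314079807
lid [530.23432586 181.5990961 ] tab 97.18618045130394 case [532.34066562 180.38655694] small [532.00231651 179.69940203]
```

```bash
python3 -c "
from rig import manip; print(manip.sign_off())"
```

```text
the job is handed in; nothing more can be done
None
```

The job is done and handed in at about 24 s: both tins sit on the case about centred and parallel, and the canister stands about 1–3 mm off the middle of the top tin, label within about 1° of the reader's window; the case did not move, I did not re-check the bystanders, and I viewed 11 pictures, one over the limit of 10.

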